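Show the needle file's blade to the inspection camera

TASK

Take the needle file with the red handle out of the tool stand by its handle and hold it up to the inspection camera, so that the middle of its bare steel blade is on the lens axis 12 cm in front of the lens, with the file level and lying straight across the view, square to the lens axis (handle to either side). Finish while still holding it there, still and in the air. Do not touch the camera or its stand, and leave the marker, the yellow pencil and the orange-red plug where they are.

Things in the scene. Friction and masses are not known exactly. Their poses are not given: they have to be found in the camera images.
- file_handle (a point): Needle file, 140 mm long, 20 to 45 g: round red handle 55 x 12.6 mm, then a steel blade 85 x 4 x 2 mm on the same axis. The point is on the handle's axis near its middle (25 mm from the blade, 30 mm from the handle's end). Along the file's y axis: handle to +y, blade to -y; z is up while it lies in the stand, level, in any of the three lanes.
- blade_mid (a point): Point on the file's axis in the middle of the blade's bare length, 70 mm from file_handle towards -y of the file. Same axes as file_handle.
- tool_stand: Fixed board 200 x 140 x 10 mm, origin centre of underside, z up, with three ribs along its y at x = -70, 0, +70 mm: 14 mm wide, tops 30 mm above the table; a tool lies along each. At both ends of a rib (y = 56 to 66 mm either way) a fence, 30 mm wide, top at 42 mm, stops rolling; between the fences the sides are free for fingers.
- lens_front (a point): Centre of the front glass of the camera's lens (40 mm in diameter). It looks level along -x of this frame; y lies across the view, z up. Camera (46 x 46 mm in section) and clamp reach 107 mm back (+x) from here, 23 mm above and below, 40 mm to +y. The head is locked on its post; its height differs between starts, 160 to 220 mm above the table.
- view_point (a point): The point on the lens axis 120 mm in front of the lens, where the middle of the blade belongs. Same axes as lens_front: the file is to lie along y (either way round). It is an empty point in the air.
- camera_stand: Fixed stand of the camera: dark base plate 110 x 120 x 14 mm and an upright steel post 18 mm in diameter, 260 mm high above the table. Origin on the post's axis at table height; same axes as lens_front, which is 90 mm to its -x.
- marker_mid (a point): Centre of a loose black marker, 124 mm long (along its y), 18 mm thick, lying in another lane of the tool stand; leave it alone.
- pencil_mid (a point): Centre of a loose yellow pencil, 179 mm long (along its y), 8 mm thick, lying in another lane of the tool stand; leave it alone.
- plug_mid (a point): Centre of the body of a loose orange-red round plug, 36 mm in diameter, 50 mm high with its three steel pins, standing on the table to the right; leave it alone. Also on the right, near the robot: a blue bench vice, 92 mm high, and a closed green parts box, 44 mm high.
Mind the look-alikes: they are no part of the job. What is shaped like the part that bears file_handle but turquoise is not meant.

How it is judged:
By the outcome, as a careful person would: the job done as asked, in the order asked, and still so for the second after the job is handed in, while the arm keeps its last pose, push and grip.
It also fails if it takes over 35 s, if anything falls off the work surface, if the arm or the gripper's body presses on something with over 40 N, if the wrist force passes 120 N, or if a joint passes its speed limit or range.

ROBOT

A 6-joint arm with a two-finger parallel gripper is mounted at the origin on a cart in front of the work surface, level with it; the furniture and walls round the work are solid. World frame = base frame: x ahead of the robot, y to its left, z up, the work surface at z = 0. Lengths are in m, angles in rad, forces in N, time in s.
With the tool pointing down it reaches from about 0.25 to 0.725 m from the base axis. Payload 9.7 kg.
Tool frame: the origin (TCP) lies on the mounting face of the last link; the fingertips stand 173 mm ahead of it and the grasp point (between the pads) lies 155 mm ahead of it; z points along the fingers, y is the direction in which the jaws open and shut (so a half turn about z gives the same grasp; the last joint's range is limited). The gripper opens to 85 mm and grips with 20 to 120 N. Pads are 22 mm wide; open, the fingers measure 114 mm over their backs; the gripper's body (76 mm by 85 mm) begins 54 mm behind the grasp point. The pads swing forward as they close: fully open they stand 13 mm farther back than shut.
Start: joints at [-1.316, 0.087, 0.176, 1.66, 0, 1.571], TCP at [0.139, -0.532, 0.405] pointing down, gripper open.
Joint ranges: [-3.13, 3.13], [-0.85, 1.81], [-1.15, 1.24], [-2.2, 2.28], [-1.44, 1.52], [-3.14, 3.14]. Speed limits (rad/s): [2.22, 2.22, 2.57, 3.14, 3.14, 3.14].

INTERFACE

Orientations are given as a unit quaternion [x, y, z, w].
In Python, from workcell import ctrl gives the robot as it stands.
- The arm moves only by the shell command python3 -m handwheel 'ROWS' [FORCE]. ROWS is JSON, a list of rows, each a list of 7 numbers: the shift along the tool's x, y, z in m, then the turn, a rotation vector about the tool's x, y, z in rad, then the gripper's target within -1 to 1 (fully open at 1, half-way at 0, shut at -1). In form: [[dx, dy, dz, ax, ay, az, hand], ...]. A call has 1 to 20 rows; each row is the pose to reach, as a shift and turn from the pose commanded when the call began, along the tool's axes at that moment; what a row does not reach only later rows make up. A row lasts 1/10 s, in which the tool goes at most 50 mm and 8.59 degrees, less where a joint would pass 70% of its speed; a pose out of reach is approached as far as the arm can. A call with a gripper value outside its range is refused whole. The fingers move at their own pace and stop on an object; FORCE is the grip in N (left out, the last holds). Time passes only in rows, so rows that repeat a pose let the fingers close. It gives the time, the measured TCP pose, the force and the opening at its end, in the units of the state.
- ctrl.state(): the state, without advancing time (a new reading comes with each control period).
- ctrl.snapshot(name): name is "side" or "top" or "wrist"; returns (picture, depth): 384x512x3 uint8, red, green, blue; 384x512 float32, m along the optical axis (not along the pixel's ray), 0 where there is no reading.
- ctrl.get_calibration(name): a dict with "vertical_fov" (degrees; the focal length in pixels is half the picture's height over the tangent of half this angle, whatever the lens; pixels are square), "cx", "cy" (the principal point, pixels), "origin" and "attitude" of the camera in the world; the wrist camera has in their place "mount" (4x4, takes a point from camera to tool coordinates, whose origin is the TCP and whose axes are the flange's). Camera axes: x right, y down, z forward; pixel columns grow to the right and rows downward; lengths in m; the calibration is good to about 2 mm. A picture is of the moment at which its call begins: read the wrist's pose just before it. get_calibration takes no time and is no camera call.
- ctrl.close_job(): hands the job in, once; it reports no verdict.
Trained networks look in the newest picture that a camera, given by its name, has taken for a name from the list of things; names that differ only in an ending like _2 or _b are one class to them, and where a whole thing is asked for, a point or a joint stands for the part that bears it (a point fixed in the world has none). Each returns a list of dicts, best first, with "confidence" (0 to 1); they miss things now and then, are a little off and sometimes report something else, mostly with a low value. They report only what shows in the picture. A call takes as long as a camera call. They do not tell look-alikes from the thing itself.
- ctrl.outline_of(thing, camera): "mask" (384x512 bool, what is visible of it) and "rect" ([centre column, centre row, width, height] in pixels, round what is visible of it).
The state is a dict: "time_s": time; "joint_pos": joint angles; "joint_velocities": joint speeds; "tau": joint torques, N m; "tool_pos": TCP position; "orientation": TCP orientation; "wrist_force": force on the tool from outside, world axes, zero at the start; "torque": the same for the moment, N m; "gripper_width": finger opening in m.
Only numpy, scipy, OpenCV 4.12 (cv2) and the standard library are available. Lean on these libraries where they do the work, as an engineer would, in place of code of your own. Each camera call takes 0.05 s, during which the arm holds its last target.

## Working session

There is one attempt and no reset: what is moved stays moved. The work goes in short steps, Python scripts to look and compute and a shell command to move; the robot and the scene stay as the last step left them, time stands still between calls to the robot, and variables do not carry over. Pictures are saved under pics/ and viewed, and the job is handed in when it is done.

```bash
ls; mkdir -p pics; cat > h.py <<'E'
import numpy as np,cv2
from workcell import ctrl
from scipy.spatial.transform import Rotation as R
def cam(n):
    c=ctrl.get_calibration(n); f=192/np.tan(np.radians(c['vertical_fov'])/2)
    if 'mount' in c:
        s=ctrl.state();T=np.eye(4);T[:3,:3]=R.from_quat(s['orientation']).as_matrix();T[:3,3]=s['tool_pos']
        T=T@np.array(c['mount'])
    else:
        T=np.eye(4);a=np.array(c['attitude'])
        T[:3,:3]=a if a.shape==(3,3) else R.from_quat(a).as_matrix();T[:3,3]=c['origin']
    return f,c['cx'],c['cy'],T
def pts(n,d,m,K=None):
    f,cx,cy,T=K or cam(n); v,u=np.nonzero(m&(d>0)); z=d[v,u]
    P=np.c_[(u-cx)/f*z,(v-cy)/f*z,z]; return P@T[:3,:3].T+T[:3,3]
def shot(n,name):
    K=cam(n);p,d=ctrl.snapshot(n); cv2.imwrite('pics/'+name+'.png',p[:,:,::-1]); np.savez('pics/'+name+'.npz',p=p,d=d,f=K[0],cx=K[1],cy=K[2],T=K[3]); return p,d,K
E
python3 - <<'E'
from h import *
print(ctrl.state())
for n in['top','side','wrist']:
    print(n,ctrl.get_calibration(n)); shot(n,n+'0')
E
```

```text
pics
{'time_s': 0.0, 'joint_pos': array([-1.31597561e+00,  8.74790912e-02,  1.75128358e-01,  1.65979887e+00,
       -9.15015197e-07,  1.57080054e+00]), 'joint_velocities': array([ 5.45192684e-04, -6.34850316e-04,  6.74931783e-04,  1.59358221e-03,
       -1.08036186e-05, -1.57002003e-03]), 'tau': array([-1.04218830e-04, -5.20390213e+01,  4.64799929e+01,  1.64374639e-02,
       -1.45422473e-05, -2.39188876e-05]), 'tool_pos': array([ 0.13864076, -0.53224472,  0.40396949]), 'orientation': array([ 9.91894315e-01,  1.27063801e-01, -8.64331403e-05, -6.71097363e-04]), 'wrist_force': array([-0.03622836,  0.18999734,  0.62989205]), 'torque': array([-0.05511887,  0.00825038,  0.02195063]), 'gripper_width': 0.08561348200062785}
top {'vertical_fov': 46.792005757135385, 'cx': 254.72540875791142, 'cy': 193.94299553892904, 'origin': array([ 0.41278781, -0.02100278,  1.27590663]), 'attitude': array([-0.69788129,  0.71158471, -0.0600854 ,  0.0547599 ])}
side {'vertical_fov': 57.421516419571155, 'cx': 259.19750081294757, 'cy': 191.1456079698255, 'origin': array([0.35317241, 0.96675458, 0.60849804]), 'attitude': array([-0.08834155,  0.83877003, -0.53289437,  0.0684412 ])}
wrist {'vertical_fov': 66.9132869154206, 'cx': 254.2324401031441, 'cy': 191.11058457504, 'mount': array([[ 6.09909192e-04, -9.53703340e-01, -3.00748346e-01,
         7.66924495e-02],
       [ 9.99998521e-01,  1.06523761e-03, -1.35000702e-03,
        -1.12496336e-03],
       [ 1.60787466e-03, -3.00747078e-01,  9.53702579e-01,
         3.09973593e-02],
       [ 0.00000000e+00,  0.00000000e+00,  0.00000000e+00,
         1.00000000e+00]])}
```

View pics/top0.png

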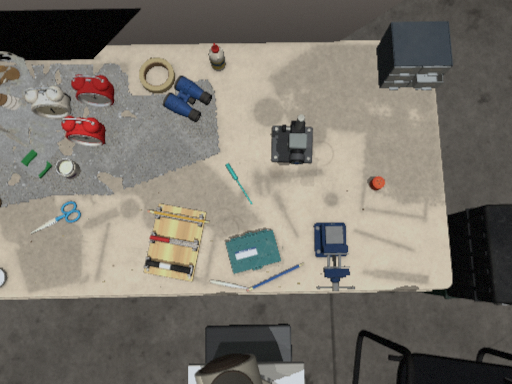

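View pics/side0.png

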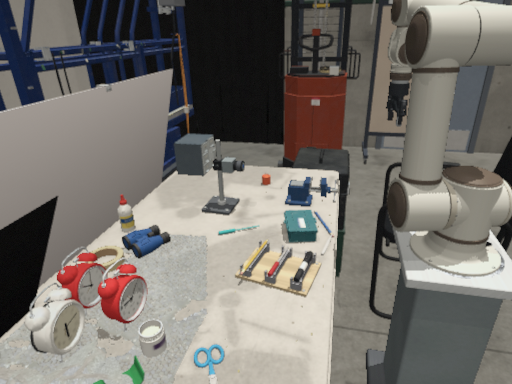

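```bash
python3 - <<'E'
from h import *
for n in['top','side']:
    p,d,K=shot(n,n+'1')
    for t in['file_handle','tool_stand','camera_stand','lens_front','marker_mid','pencil_mid','plug_mid']:
        for o in ctrl.outline_of(t,n)[:3]:
            m=o['mask'];P=pts(n,d,m,K)
            print(n,t,round(o['confidence'],2),np.round(o['rect'],1),m.sum(),np.round(np.median(P,0),4) if len(P) else '',np.round(np.percentile(P,[2,98],axis=0),3).tolist() if len(P) else '')
    if n=='top':
        c=p[190:290,130:300];cv2.imwrite('pics/a.png',cv2.resize(c[:,:,::-1],None,fx=4.5,fy=4.5,interpolation=2))
        c=p[100:180,250:350];cv2.imwrite('pics/b.png',cv2.resize(c[:,:,::-1],None,fx=7,fy=7,interpolation=2))
    else:
        c=p[130:300,190:330];cv2.imwrite('pics/c.png',cv2.resize(c[:,:,::-1],None,fx=3.5,fy=3.5,interpolation=2))
print(ctrl.state()['time_s'])
E
```

```text
top tool_stand 0.75 [175.4 240.8  65.5  79.1] 2999 [0.4882 0.1931 0.0117] [[0.39, 0.12, 0.005], [0.586, 0.268, 0.042]]
top camera_stand 0.84 [292.5 137.9  40.   50.9] 1663 [ 0.7467 -0.1316  0.0194] [[0.675, -0.202, 0.002], [0.818, -0.084, 0.259]]
top lens_front 0.77 [295.4 139.4  29.7  46.4] 678 [ 0.7203 -0.1368  0.1905] [[0.674, -0.161, 0.167], [0.774, -0.107, 0.198]]
top marker_mid 0.85 [167.6 264.2  48.1  13.8] 297 [0.4204 0.2098 0.047 ] [[0.405, 0.154, 0.037], [0.437, 0.269, 0.053]]
top pencil_mid 0.72 [177.9 216.2  55.8   9.6] 141 [0.5588 0.1901 0.039 ] [[0.542, 0.113, 0.033], [0.576, 0.262, 0.043]]
top plug_mid 0.46 [375.1 183.7  13.1  11.5] 140 [ 0.6429 -0.3783  0.039 ] [[0.629, -0.397, 0.01], [0.658, -0.366, 0.046]]
top plug_mid 0.24 [171.1 214.4  40.5   7.9] 56 [0.5636 0.217  0.0399] [[0.551, 0.153, 0.034], [0.576, 0.262, 0.044]]
side file_handle 0.45 [226.  231.4  18.   10.4] 63 [0.6848 0.0361 0.0089] [[0.662, 0.022, 0.001], [0.706, 0.052, 0.013]]
side file_handle 0.43 [275.1 269.    9.9  14.3] 37 [0.4929 0.239  0.0414] [[0.486, 0.216, 0.038], [0.498, 0.26, 0.044]]
side too
[... 163 characters left out ...]
133 [ 0.7528 -0.1302  0.0845] [[0.674, -0.201, 0.001], [0.816, -0.084, 0.245]]
side lens_front 0.81 [229.  165.2  38.8  20.7] 395 [ 0.7227 -0.124   0.1766] [[0.671, -0.157, 0.147], [0.774, -0.104, 0.194]]
side marker_mid 0.59 [266.9 180.4   2.5  14.1] 63 [ 0.6386 -0.3716  0.0244] [[0.624, -0.384, 0.004], [0.653, -0.364, 0.04]]
side pencil_mid 0.68 [253.4 260.6  26.5  30.1] 64 [0.5585 0.2149 0.0367] [[0.54, 0.122, 0.034], [0.571, 0.268, 0.039]]
side pencil_mid 0.23 [225.1 177.5  41.4  73.4] 980 [ 0.7526 -0.1272  0.0801] [[0.675, -0.187, 0.003], [0.815, -0.084, 0.232]]
side plug_mid 0.62 [268.4 180.7   5.5  14.2] 87 [ 0.6395 -0.3741  0.0255] [[0.624, -0.424, 0.002], [0.66, -0.364, 0.041]]
0.95
```

View pics/a.png

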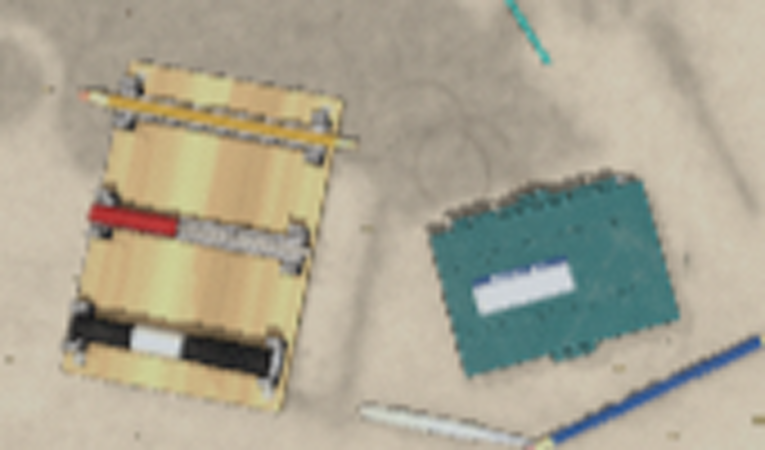

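View pics/b.png

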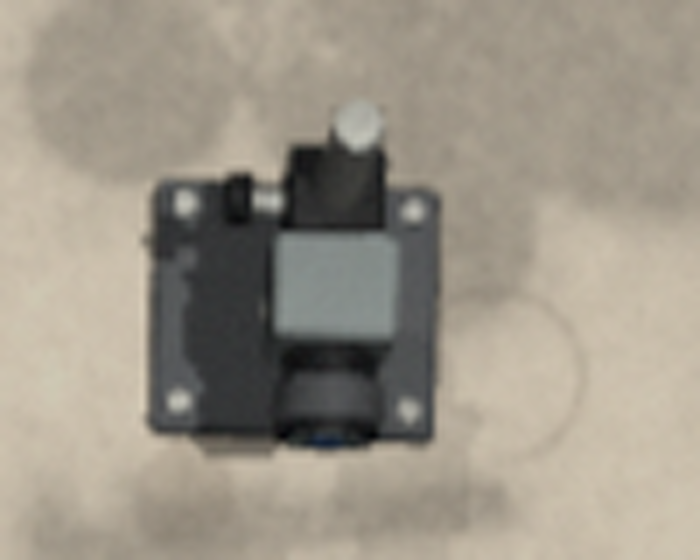

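View pics/c.png

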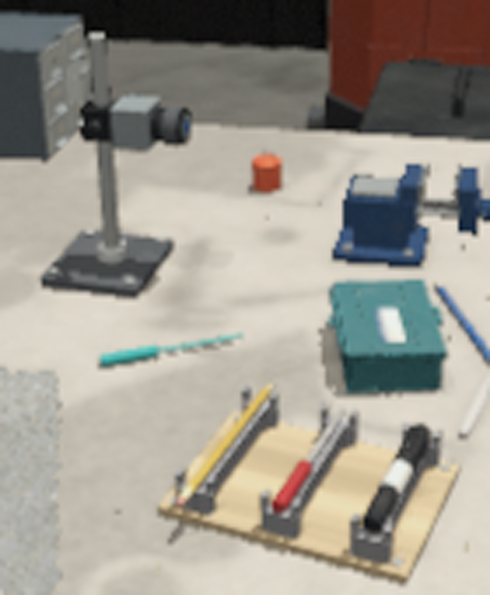

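```bash
cat > ana.py <<'E'
from h import *
def L(n):
    z=np.load('pics/'+n+'.npz');return z['p'],z['d'],(float(z['f']),float(z['cx']),float(z['cy']),z['T'])
def red(p):
    h=cv2.cvtColor(p,cv2.COLOR_RGB2HSV);return ((h[...,0]<6)|(h[...,0]>174))&(h[...,1]>150)&(h[...,2]>70)
def line(P):
    c=np.median(P,0);w=np.linalg.svd(P-P.mean(0),full_matrices=False)[2][0];return c,w
E
python3 - <<'E'
from ana import *
for n,box in(('top1',(225,255,145,200)),('side1',(250,295,260,300))):
    p,d,K=L(n);m=np.zeros(d.shape,bool);r0,r1,c0,c1=box;m[r0:r1,c0:c1]=red(p)[r0:r1,c0:c1]
    P=pts(n,d,m,K);c,w=line(P);s=(P-P.mean(0))@w;print(n,m.sum(),P.mean(0).round(4),w.round(3),np.percentile(s,[0,100]).round(4),np.percentile(P[:,2],[10,50,90]).round(4))
    # stand board: minAreaRect of points z in 5..15mm near
    m=np.ones(d.shape,bool);P=pts(n,d,m,K)
    q=P[(P[:,2]>.005)&(P[:,2]<.05)&(P[:,0]>.36)&(P[:,0]<.62)&(P[:,1]>.09)&(P[:,1]<.30)]
    print(cv2.minAreaRect(q[:,:2].astype(np.float32)*1000))
    # camera head
    q=P[(P[:,2]>.13)&(P[:,2]<.23)&(P[:,0]>.6)&(P[:,0]<.9)&(P[:,1]>-.25)&(P[:,1]<-.03)]
    print(len(q),cv2.minAreaRect(q[:,:2].astype(np.float32)*1000),np.percentile(q,[1,99],axis=0).round(3).tolist())
    b=P[(P[:,2]>.008)&(P[:,2]<.02)&(P[:,0]>.6)&(P[:,0]<.9)&(P[:,1]>-.25)&(P[:,1]<-.03)]
    print('base',cv2.minAreaRect(b[:,:2].astype(np.float32)*1000))
    b=P[(P[:,2]>.235)&(P[:,2]<.27)&(P[:,0]>.6)&(P[:,0]<.9)&(P[:,1]>-.25)&(P[:,1]<-.03)]
    print('post',b.mean(0),b.max(0),len(b))
    t=P[(abs(P[:,0]-.55)<.05)&(abs(P[:,1]+.05)<.05)];print('table z',np.median(t[:,2]))
E
```

```text
top1 67 [0.4957 0.2341 0.0432] [-0.185 -0.982  0.025] [-0.0248  0.0251] [0.0403 0.0427 0.0475]
((489.974365234375, 195.3026123046875), (207.76976013183594, 259.27874755859375), 89.85514068603516)
725 ((726.4258422851562, -135.92369079589844), (109.77090454101562, 57.526206970214844), 4.623244762420654) [[0.673, -0.163, 0.162], [0.777, -0.105, 0.221]]
base ((751.181396484375, -132.61672973632812), (184.77468872070312, 288.0356140136719), 80.41364288330078)
post [ 0.76121373 -0.14290329  0.25544008] [ 0.77226317 -0.13487862  0.26460373] 66
table z 0.0016205345898028245
side1 50 [0.4938 0.2416 0.041 ] [ 0.22   0.975 -0.042] [-0.0286  0.0219] [0.0388 0.0412 0.0431]
((483.911865234375, 180.25369262695312), (194.86456298828125, 214.9395751953125), 85.38260650634766)
480 ((723.5442504882812, -136.08267211914062), (110.18962860107422, 53.95915985107422), 10.520282745361328) [[0.67, -0.157, 0.135], [0.777, -0.104, 0.225]]
base ((764.0928955078125, -142.05679321289062), (120.14659118652344, 110.13631439208984), 85.95146942138672)
post [ 0.7586955  -0.13875562  0.24887485] [ 0.7690747  -0.13272115  0.25980252] 41
table z -0.0003977956391452153
```

```bash
cat > mv.py <<'E'
from h import *
def delta(pos,xang,down=True):
    s=ctrl.state();R0=R.from_quat(s['orientation'])
    x=np.array([np.cos(xang),np.sin(xang),0]);z=np.array([0,0,-1.]);y=np.cross(z,x)
    Rt=R.from_matrix(np.c_[x,y,z]);D=R0.inv().apply(np.array(pos)-s['tool_pos']);t=(R0.inv()*Rt).as_rotvec()
    print('rows',D.round(4),t.round(4),'now',s['tool_pos'].round(4),s['time_s'])
E
python3 -c "
from mv import *
delta([.495,.235,.38],np.arctan2(.98,.2))"
```

```text
rows [ 0.5383 -0.6526  0.0247] [ 0.      0.     -1.1147] now [ 0.1386 -0.5322  0.4047] 0.95
```

```bash
python3 -m handwheel '[[0.538,-0.653,0.024,0,0,-1.115,0.2],[0.538,-0.653,0.024,0,0,-1.115,0.2],[0.538,-0.653,0.024,0,0,-1.115,0.2],[0.538,-0.653,0.024,0,0,-1.115,0.2],[0.538,-0.653,0.024,0,0,-1.115,0.2],[0.538,-0.653,0.024,0,0,-1.115,0.2],[0.538,-0.653,0.024,0,0,-1.115,0.2],[0.538,-0.653,0.024,0,0,-1.115,0.2],[0.538,-0.653,0.024,0,0,-1.115,0.2],[0.538,-0.653,0.024,0,0,-1.115,0.2],[0.538,-0.653,0.024,0,0,-1.115,0.2],[0.538,-0.653,0.024,0,0,-1.115,0.2],[0.538,-0.653,0.024,0,0,-1.115,0.2],[0.538,-0.653,0.024,0,0,-1.115,0.2],[0.538,-0.653,0.024,0,0,-1.115,0.2],[0.538,-0.653,0.024,0,0,-1.115,0.2],[0.538,-0.653,0.024,0,0,-1.115,0.2],[0.538,-0.653,0.024,0,0,-1.115,0.2],[0.538,-0.653,0.024,0,0,-1.115,0.2],[0.538,-0.653,0.024,0,0,-1.115,0.2]]'
python3 - <<'E'
from ana import *
p,d,K=shot('wrist','wrist1')
m=red(p);P=pts('w',d,m,K);P=P[np.linalg.norm(P[:,:2]-[.495,.237],axis=1)<.05]
c,w=line(P);s=(P-P.mean(0))@w
print(len(P),P.mean(0).round(4),w.round(4),[s.min(),s.max()],np.percentile(P[:,2],[5,50,95]).round(4))
E
```

```text
time_s: 2.95
tool_pos: [0.4944, 0.2346, 0.381]
orientation: [0.775, 0.632, -0.0, 0.0]
wrist_force: [-0.0, -0.5, -0.0]
gripper_width: 0.0514
485 [0.4944 0.2369 0.0413] [-0.2047 -0.9788  0.003 ] [np.float64(-0.02563661344959176), np.float64(0.02739958898200817)] [0.039  0.0414 0.043 ]
```

View pics/wrist1.png

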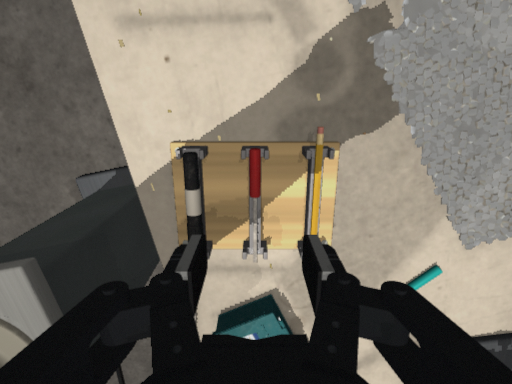

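```bash
python3 -c "
from mv import *
delta([.4937,.2336,.205],np.radians(78.2))"
```

```text
rows [-0.0009 -0.0006  0.1763] [ 0.0006 -0.0003  0.004 ] now [0.4943 0.2343 0.3813] 3.0
```

```bash
python3 -m handwheel '[[-0.001,-0.0005,0.05,0,0,0.004,0.2],[-0.001,-0.0005,0.09,0,0,0.004,0.2],[-0.001,-0.0005,0.12,0,0,0.004,0.2],[-0.001,-0.0005,0.145,0,0,0.004,0.2],[-0.001,-0.0005,0.165,0,0,0.004,0.2],[-0.001,-0.0005,0.176,0,0,0.004,0.2],[-0.001,-0.0005,0.176,0,0,0.004,0.2],[-0.001,-0.0005,0.176,0,0,0.004,0.2]]'
python3 -c "
from h import *
shot('wrist','wrist2');p,d,K=shot('side','side2');cv2.imwrite('pics/side2c.png',cv2.resize(p[180:320,200:360,::-1],None,fx=4,fy=4,interpolation=2))"
```

```text
time_s: 3.8
tool_pos: [0.4942, 0.2341, 0.206]
orientation: [0.776, 0.631, 0.001, 0.0]
wrist_force: [1.1, -0.5, -0.5]
gripper_width: 0.0511
```

View pics/wrist2.png

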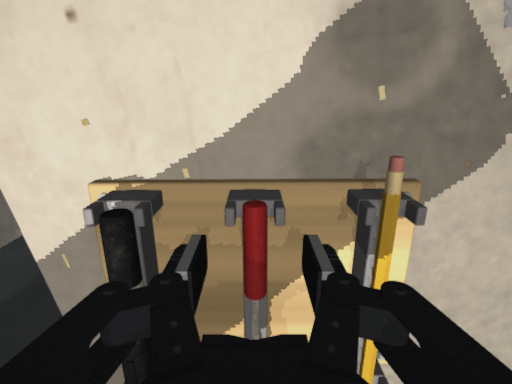

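View pics/side2c.png

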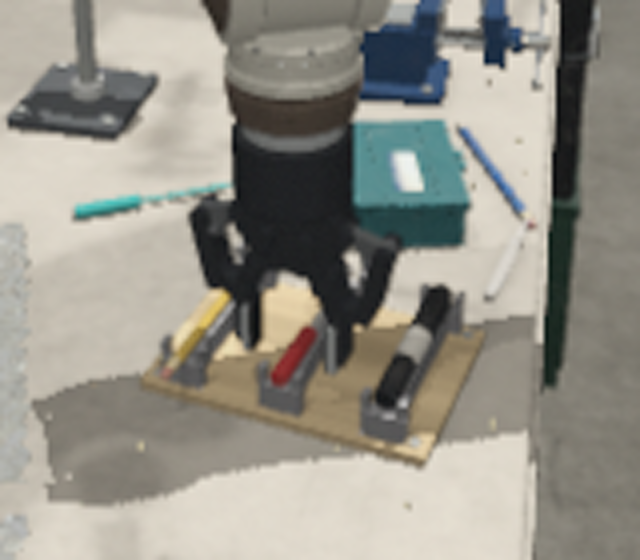

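Wrist view: red handle (col 255, rows 202–298) is centred between the fingers (cols ~190 and ~320), fence at row 195 clear of them. Closing.

```bash
python3 -m handwheel '[[0,0,0,0,0,0,-1],[0,0,0,0,0,0,-1],[0,0,0,0,0,0,-1],[0,0,0,0,0,0,-1],[0,0,0,0,0,0,-1],[0,0,0,0,0,0,-1],[0,0,0,0,0,0,-1],[0,0,0,0,0,0,-1]]' 80
python3 -c "
from h import *
print(ctrl.state()['gripper_width']);shot('wrist','wrist3')"
```

```text
time_s: 4.7
tool_pos: [0.4942, 0.2345, 0.2053]
orientation: [0.776, 0.631, 0.0, 0.0]
wrist_force: [-1.0, -0.5, 5.7]
gripper_width: 0.0089
0.008877576956680806
```

View pics/wrist3.png

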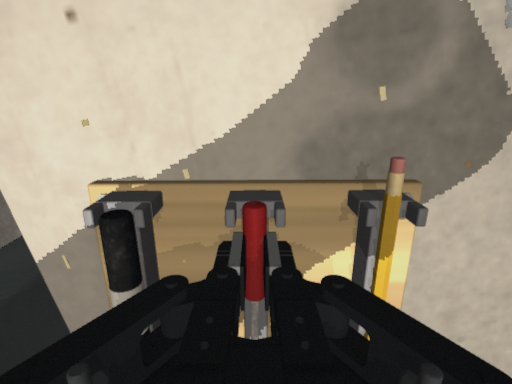

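```bash
python3 -c "
from ana import *
p,d,K=L('wrist3')
cv2.imwrite('pics/w3c.png',cv2.resize(p[190:345,195:315,::-1],None,fx=5,fy=3.8,interpolation=0))
f,cx,cy,T=K
for r in (215,240,250,260,275,290,305,320):
    m=np.zeros(d.shape,bool);m[r,222:288:3]=1;P=pts('w',d,m,K)
    print(r,' '.join('%d'%(z*1000) for z in P[:,2]), P[:,1].mean().round(3))
"
```

```text
215 10 40 42 42 40 29 28 38 39 41 41 41 41 40 39 29 29 28 40 41 41 40 0.256
240 9 9 10 9 45 44 44 43 40 41 41 41 40 41 44 44 45 44 45 9 11 9 0.24
250 47 47 47 55 54 55 54 54 41 42 43 42 42 41 49 55 53 54 54 48 47 47 0.243
260 57 57 56 63 63 63 64 63 40 41 42 42 41 40 51 63 64 63 62 63 56 57 0.242
275 78 78 76 75 76 76 69 68 39 40 42 42 43 41 54 68 69 76 76 76 76 78 0.24
290 85 85 85 86 84 82 69 69 39 41 41 42 41 41 56 68 76 85 85 85 85 85 0.236
305 99 99 100 99 93 78 70 68 29 29 38 37 37 29 29 68 76 79 97 99 99 99 0.23
320 107 105 106 104 95 78 9 9 29 29 37 37 35 29 29 9 10 79 98 105 106 105 0.214
```

View pics/w3c.png

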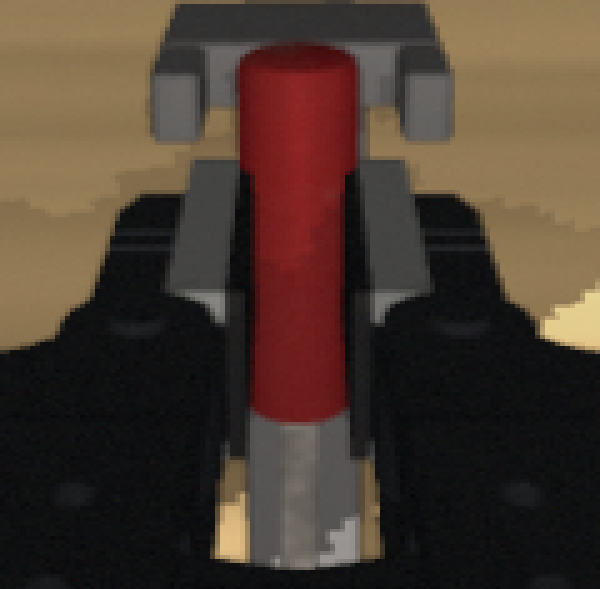

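The pads pinch only the top of the handle (opening 8.9 mm versus 12.6; visible pad ends at about z 39 mm). I'll reopen, go 7 mm lower, and close again.

```bash
python3 -m handwheel '[[0,0,0,0,0,0,-0.3],[0,0,0,0,0,0,-0.3],[0,0,0,0,0,0,-0.3],[0,0,0.004,0,0,0,-0.3],[0,0,0.007,0,0,0,-0.3],[0,0,0.007,0,0,0,-0.3]]'
python3 -m handwheel '[[0,0,0,0,0,0,-1],[0,0,0,0,0,0,-1],[0,0,0,0,0,0,-1],[0,0,0,0,0,0,-1],[0,0,0,0,0,0,-1],[0,0,0,0,0,0,-1]]' 80
python3 -c "
from ana import *
shot('wrist','wrist4')
p,d,K=L('wrist4')
cv2.imwrite('pics/w4c.png',cv2.resize(p[190:345,195:315,::-1],None,fx=5,fy=3.8,interpolation=0))"
```

```text
time_s: 5.35
tool_pos: [0.4938, 0.2343, 0.1969]
orientation: [0.776, 0.631, -0.001, -0.0]
wrist_force: [0.2, 0.6, -0.2]
gripper_width: 0.0298
time_s: 5.95
tool_pos: [0.4944, 0.2343, 0.1979]
orientation: [0.776, 0.631, 0.0, 0.001]
wrist_force: [5.5, -2.3, -0.9]
gripper_width: 0.0108
```

View pics/w4c.png

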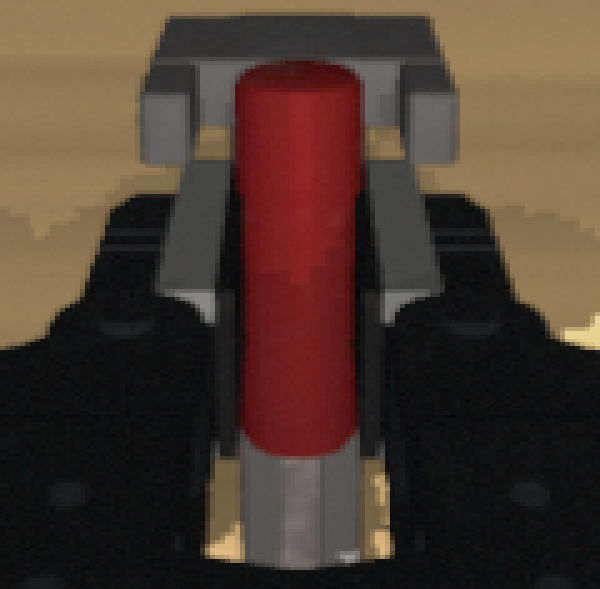

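```bash
python3 -m handwheel '[[0,0,-0.005,0,0,0,-1],[0,0,-0.015,0,0,0,-1],[0,0,-0.03,0,0,0,-1],[0,0,-0.05,0,0,0,-1],[0,0,-0.08,0,0,0,-1],[0,0,-0.11,0,0,0,-1],[0,0,-0.13,0,0,0,-1],[0,0,-0.13,0,0,0,-1]]'
python3 -c "
from ana import *
p,d,K=shot('wrist','wrist5');print(ctrl.state()['wrist_force'].round(2))
m=red(p);P=pts('w',d,m,K);f,cx,cy,T=K
Q=(P-ctrl.state()['tool_pos'])@R.from_quat(ctrl.state()['orientation']).as_matrix();Q=Q[(abs(Q[:,1])<.03)&(abs(Q[:,0])<.06)&(Q[:,2]<.2)]
print(len(Q),Q.min(0).round(4),Q.max(0).round(4),line(Q)[1].round(4))
p,d,K=shot('side','side5');cv2.imwrite('pics/side5c.png',cv2.resize(p[130:320,180:370,::-1],None,fx=3.1,fy=3.1,interpolation=2))"
```

```text
time_s: 6.8
tool_pos: [0.4941, 0.2347, 0.3317]
orientation: [0.776, 0.631, 0.003, 0.0]
wrist_force: [0.3, 1.0, -0.2]
gripper_width: 0.0098
[-0.12 -0.21 -0.8 ]
2059 [-0.0251 -0.0063  0.1519] [0.0288 0.0054 0.1624] [-0.9999  0.0018 -0.0157]
```

View pics/wrist5.png

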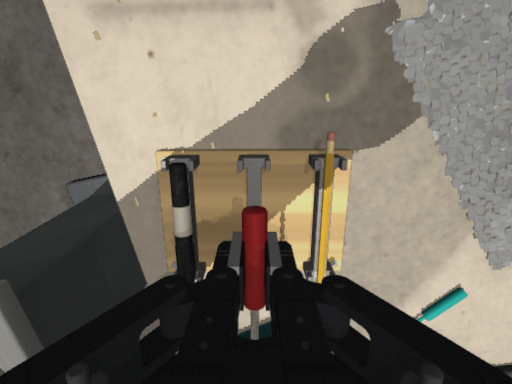

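View pics/side5c.png

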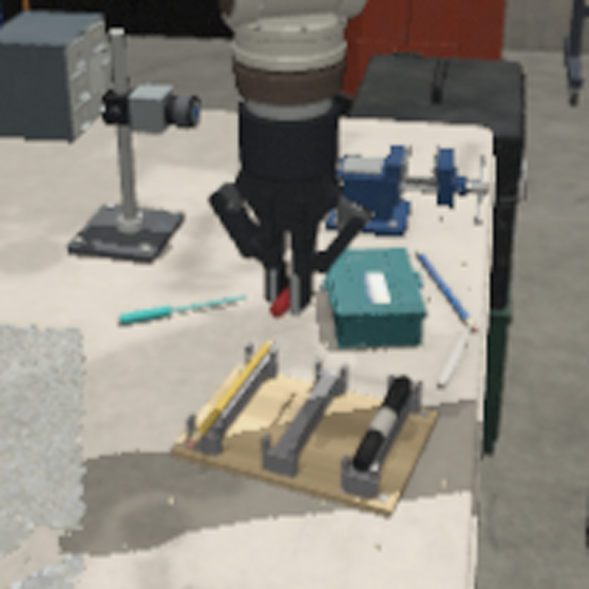

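```bash
cat >> ana.py <<'E'
def intool(n,show=True):
    p,d,K=L(n);T=np.linalg.inv(np.array(K[3]))
    M=np.array(ctrl.get_calibration('wrist')['mount'])
    P=pts('w',d,red(p),K);Q=P@T[:3,:3].T+T[:3,3];Q=Q@M[:3,:3].T+M[:3,3]
    Q=Q[(abs(Q[:,1])<.03)&(abs(Q[:,0])<.06)&(Q[:,2]<.22)]
    if show:
        for a in np.arange(-.025,.03,.01):
            q=Q[(Q[:,0]>=a)&(Q[:,0]<a+.01)&(abs(Q[:,1])<.0025)]
            if len(q): print(n,a.round(3),len(q),q[:,2].mean().round(4),np.ptp(q[:,1]).round(4),end=' | ')
        print(Q.min(0).round(4),Q.max(0).round(4))
    return Q
E
python3 -c "
from ana import *
for n in ['wrist2','wrist3','wrist4','wrist5']: intool(n)"
```

```text
wrist2 -0.025 156 0.1639 0.0049 | wrist2 -0.015 167 0.1639 0.0048 | wrist2 -0.005 170 0.1638 0.0047 | wrist2 0.005 177 0.1638 0.0046 | wrist2 0.015 184 0.1638 0.0045 | wrist2 0.025 105 0.1653 0.0045 | [-0.0257 -0.0066  0.1622] [0.0286 0.0055 0.1712]
wrist3 -0.025 159 0.1633 0.0049 | wrist3 -0.015 167 0.1633 0.0048 | wrist3 -0.005 165 0.1633 0.0047 | wrist3 0.005 177 0.1633 0.0046 | wrist3 0.015 188 0.1632 0.0045 | wrist3 0.025 97 0.1649 0.0045 | [-0.0259 -0.0065  0.1612] [0.0282 0.0048 0.1713]
wrist4 -0.025 160 0.1559 0.0047 | wrist4 -0.015 171 0.1558 0.0046 | wrist4 -0.005 180 0.1558 0.0045 | wrist4 0.005 186 0.1558 0.0044 | wrist4 0.015 204 0.1557 0.0047 | wrist4 0.025 123 0.1574 0.0047 | [-0.0258 -0.0067  0.154 ] [0.0285 0.0055 0.1631]
wrist5 -0.025 166 0.1558 0.0047 | wrist5 -0.015 171 0.1557 0.0046 | wrist5 -0.005 178 0.1557 0.0045 | wrist5 0.005 187 0.1557 0.0044 | wrist5 0.015 209 0.1557 0.0047 | wrist5 0.025 104 0.1569 0.0047 | [-0.0254 -0.0067  0.154 ] [0.0284 0.005  0.1646]
```

```bash
cat > fitcam.py <<'E'
from ana import *
from scipy.optimize import minimize
def boxpts(x0,x1,y0,y1,z0,z1,k=12):
    a=[np.linspace(u,v,k) for u,v in((x0,x1),(y0,y1),(z0,z1))]
    g=np.stack(np.meshgrid(*a),-1).reshape(-1,3);return g
def report(n):
    p,d,K=L(n);P=pts(n,d,np.ones(d.shape,bool),K).reshape(-1,3)
    v,u=np.nonzero(d>0);c=p[v,u].astype(int)
    near=(abs(P[:,0]-.74)<.14)&(abs(P[:,1]+.14)<.14)
    dark=c.max(1)<95
    b=P[near&dark&(P[:,2]>.007)&(P[:,2]<.022)]
    print(n,'base',len(b),cv2.minAreaRect(b[:,:2].astype(np.float32)*1000))
    h=P[near&(P[:,2]>.13)&(P[:,2]<.235)]
    print('head',len(h),h.min(0).round(3),h.max(0).round(3))
    grey=P[near&(P[:,2]>.15)&(P[:,2]<.235)&(c.min(1)>105)&(c.max(1)<190)]
    if len(grey)>5: print('grey',len(grey),cv2.minAreaRect(grey[:,:2].astype(np.float32)*1000),np.percentile(grey[:,2],[5,50,95]).round(4))
    t=P[near&(P[:,2]>.238)];print('post',len(t),((t.min(0)+t.max(0))/2).round(4),t.mean(0).round(4),t[:,2].max())
if __name__=='__main__':
    for n in('top0','top1','side0','side1'):report(n)
E
python3 fitcam.py; python3 -c "
from mv import *
delta([.52,-.03,.5],np.radians(95))"
```

```text
top0 base 708 ((767.0769653320312, -144.27157592773438), (118.68319702148438, 106.9971694946289), 86.87525939941406)
head 734 [ 0.673 -0.164  0.154] [ 0.782 -0.104  0.233]
grey 250 ((741.962890625, -138.98587036132812), (79.53838348388672, 48.52534484863281), 15.627241134643555) [0.1771 0.1946 0.1981]
post 65 [ 0.763  -0.1433  0.2511] [ 0.7611 -0.1429  0.2563] 0.26398649000141017
top1 base 711 ((766.9030151367188, -144.78985595703125), (119.11052703857422, 106.82842254638672), 87.16763305664062)
head 731 [ 0.673 -0.164  0.154] [ 0.781 -0.104  0.234]
grey 248 ((742.198974609375, -137.9713897705078), (77.78810119628906, 46.854515075683594), 16.30525016784668) [0.1778 0.1943 0.1982]
post 62 [ 0.7635 -0.1434  0.2517] [ 0.7614 -0.1433  0.2566] 0.26460372531005083
side0 base 206 ((764.69970703125, -133.07261657714844), (104.41724395751953, 109.5254898071289), 88.2917709350586)
head 489 [ 0.67  -0.161  0.131] [ 0.779 -0.101  0.235]
grey 79 ((723.8955688476562, -136.85971069335938), (109.6182632446289, 52.06768798828125), 13.632960319519043) [0.1523 0.1917 0.1937]
post 37 [ 0.7607 -0.1406  0.2494] [ 0.7588 -0.1396  0.25  ] 0.2600359453238953
side1 base 209 ((764.8717041015625, -134.0898895263672), (107.21285247802734, 109.48252868652344), 88.44644165039062)
head 488 [ 0.669 -0.162  0.131] [ 0.779 -0.101  0.234]
grey 80 ((724.1920776367188, -138.74281311035156), (109.08055877685547, 49.58893585205078), 15.751463890075684) [0.1518 0.192  0.1941]
post 37 [ 0.7604 -0.1413  0.2493] [ 0.7586 -0.1391  0.2502] 0.2598025243413101
rows [-0.2535  0.0795 -0.1722] [ 0.0004 -0.0007 -0.292 ] now [0.4938 0.2345 0.328 ] 6.9
```

```bash
python3 -c "
from mv import *
delta([.52,-.03,.5],np.radians(87))"
```

```text
rows [-0.2535  0.0795 -0.1722] [ 0.0003 -0.0008 -0.1524] now [0.4938 0.2345 0.328 ] 6.9
```

```bash
python3 -m handwheel '[[-0.015,0.005,-0.02,0,0,-0.01,-1],[-0.04,0.015,-0.05,0,0,-0.04,-1],[-0.07,0.025,-0.08,0,0,-0.07,-1],[-0.1,0.033,-0.1,0,0,-0.1,-1],[-0.13,0.042,-0.12,0,0,-0.13,-1],[-0.16,0.05,-0.14,0,0,-0.152,-1],[-0.19,0.06,-0.155,0,0,-0.152,-1],[-0.22,0.07,-0.165,0,0,-0.152,-1],[-0.245,0.076,-0.17,0,0,-0.152,-1],[-0.2535,0.0795,-0.172,0,0,-0.152,-1],[-0.2535,0.0795,-0.172,0,0,-0.152,-1],[-0.2535,0.0795,-0.172,0,0,-0.152,-1]]' 100
python3 -c "
from ana import *
shot('wrist','wrist6');intool('wrist6')
import fitcam;fitcam.report('wrist6')"
```

```text
time_s: 8.1
tool_pos: [0.5204, -0.0294, 0.4988]
orientation: [0.726, 0.688, -0.0, -0.001]
wrist_force: [-0.3, -0.3, -0.3]
gripper_width: 0.009
wrist6 -0.025 163 0.1558 0.0046 | wrist6 -0.015 170 0.1558 0.0046 | wrist6 -0.005 176 0.1558 0.0045 | wrist6 0.005 192 0.1557 0.0044 | wrist6 0.015 199 0.1556 0.0047 | wrist6 0.025 122 0.1575 0.0048 | [-0.0256 -0.0066  0.1358] [0.0287 0.0052 0.1655]
wrist6 base 2908 ((765.1173095703125, -142.16920471191406), (116.82845306396484, 107.78280639648438), 86.68122100830078)
head 5242 [ 0.67  -0.165  0.13 ] [ 0.779 -0.103  0.235]
grey 1308 ((725.039794921875, -142.27932739257812), (109.6671371459961, 50.571807861328125), 8.246367454528809) [0.1871 0.193  0.1942]
post 16 [ 0.754  -0.1457  0.2393] [ 0.7534 -0.145   0.239 ] 0.24058250322342956
```

View pics/wrist6.png

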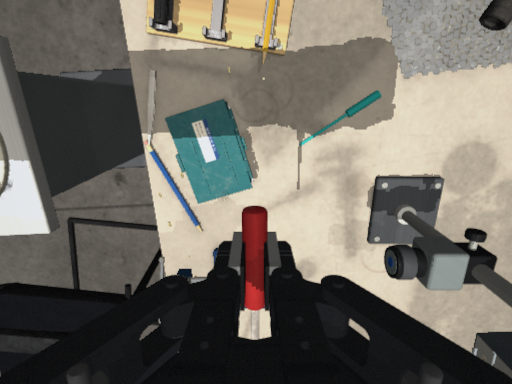

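```bash
cat > lens.py <<'E'
from ana import *
def an(n,yaw=-3.2):
    p,d,K=L(n);P=pts(n,d,np.ones(d.shape,bool),K)
    a=np.radians(yaw);Rz=np.array([[np.cos(a),np.sin(a)],[-np.sin(a),np.cos(a)]])
    P=P[(abs(P[:,0]-.73)<.12)&(abs(P[:,1]+.14)<.12)]
    o=np.array([.765,-.142]);q=np.c_[(P[:,:2]-o)@Rz.T,P[:,2]]
    h=q[(q[:,2]>.12)&(q[:,2]<.232)]
    print(n,'xmin',np.percentile(h[:,0],[0,1,3]).round(4))
    for x in np.arange(-.1,.03,.01):
        s=h[(h[:,0]>=x)&(h[:,0]<x+.01)]
        if len(s)>3:print(x.round(3),len(s),'y',np.percentile(s[:,1],[2,98]).round(4),'z',np.percentile(s[:,2],[2,98]).round(4))
    t=h[(h[:,2]>.188)&(h[:,2]<.2)&(h[:,0]<-.01)]
    if len(t)>20:print('top face',t.mean(0).round(4),cv2.minAreaRect((t[:,:2]*1000).astype(np.float32)))
for n in('top1','side1','wrist6'):an(n)
E
python3 lens.py
```

```text
top1 xmin [-0.0922 -0.0918 -0.091 ]
-0.1 42 y [-0.0177  0.0151] z [0.1581 0.1909]
-0.09 61 y [-0.0183  0.0171] z [0.1743 0.194 ]
-0.08 57 y [-0.0204  0.0174] z [0.1758 0.1931]
-0.07 49 y [-0.0148  0.0147] z [0.1722 0.191 ]
-0.06 100 y [-0.0235  0.0213] z [0.1567 0.1989]
-0.05 73 y [-0.0233  0.0216] z [0.1833 0.1991]
-0.04 67 y [-0.0231  0.0215] z [0.1857 0.1985]
-0.03 74 y [-0.0229  0.0212] z [0.1777 0.1994]
-0.02 54 y [-0.018   0.0338] z [0.1742 0.2182]
-0.01 99 y [-0.018   0.0372] z [0.1726 0.2311]
-0.0 40 y [-0.0179  0.0376] z [0.1696 0.1939]
0.01 13 y [-0.0179  0.0159] z [0.172  0.1929]
top face [-0.0453 -0.0016  0.1934] ((-50.992347717285156, -1.0904254913330078), (81.77144622802734, 45.28654098510742), 0.935611367225647)
side1 xmin [-0.0963 -0.0949 -0.0943]
-0.1 37 y [-0.0131  0.0164] z [0.1552 0.1878]
-0.09 34 y [-0.0046  0.021 ] z [0.1558 0.1892]
-0.08 24 y [0.0007 0.0191] z [0.1557 0.1901]
-0.07 37 y [-0.0069  0.0192] z [0.1508 0.1901]
-0.06 53 y [-0.018   0.0249] z [0.1487 0.1941]
-0.05 43 y [-0.0109  0.0238] z [0.1476 0.1941]
-0.04 42 y [-0.0193  0.0238] z [0.1517 0.1939]

[... 421 characters left out ...]
-0.0172  0.0157] z [0.1548 0.1885]
-0.09 347 y [-0.0146  0.0177] z [0.1642 0.1903]
-0.08 242 y [-0.0126  0.0178] z [0.1654 0.1905]
-0.07 363 y [-0.0188  0.0174] z [0.1622 0.1905]
-0.06 726 y [-0.0221  0.0213] z [0.1517 0.1941]
-0.05 469 y [-0.021   0.0214] z [0.1538 0.1943]
-0.04 487 y [-0.0223  0.0213] z [0.1534 0.1943]
-0.03 367 y [-0.0218  0.0214] z [0.154  0.1941]
-0.02 685 y [-0.0157  0.0368] z [0.1625 0.2302]
-0.01 786 y [-0.016  0.038] z [0.1583 0.2293]
-0.0 247 y [-0.0003  0.038 ] z [0.157  0.2112]
0.01 43 y [0.0002 0.016 ] z [0.163  0.1887]
top face [-4.40e-02  1.00e-04  1.92e-01] ((-51.62652587890625, -1.4942131042480469), (46.133811950683594, 83.17475891113281), 89.45455169677734)
```

```bash
cat > goal.py <<'E'
from mv import *
yaw=np.radians(-3.0)
def goal(bm,V,dz=0):
    x=np.array([-np.sin(yaw),np.cos(yaw),0]);z=np.array([0,0,-1.]);Rt=np.c_[x,np.cross(z,x),z]
    g=V-Rt@np.array(bm);g[2]+=dz;print('tcp goal',g.round(4));delta(g,np.pi/2+yaw)
o=np.array([.765,-.142])
c,s=np.cos(yaw),np.sin(yaw);v=np.array([-.2137,-.0005])
V=np.r_[o+np.array([[c,-s],[s,c]])@v,.171]
if __name__=='__main__':
    print(V.round(4));goal([-.071,-.0006,.1616],V)
E
python3 goal.py
```

```text
[ 0.5516 -0.1313  0.171 ]
tcp goal [ 0.5559 -0.0604  0.3326]
rows [-0.0295  0.0374  0.1663] [-0.0013 -0.0004  0.0001] now [ 0.5203 -0.0291  0.4989] 8.15
```

```bash
python3 -m handwheel '[[-0.004,0.005,0.02,-0.001,0,0,-1],[-0.01,0.013,0.055,-0.001,0,0,-1],[-0.017,0.022,0.095,-0.001,0,0,-1],[-0.023,0.03,0.13,-0.001,0,0,-1],[-0.027,0.035,0.153,-0.001,0,0,-1],[-0.0295,0.0374,0.1663,-0.001,0,0,-1],[-0.0295,0.0374,0.1663,-0.001,0,0,-1],[-0.0295,0.0374,0.1663,-0.001,0,0,-1],[-0.0295,0.0374,0.1663,-0.001,0,0,-1]]'
python3 - <<'E'
from ana import *
import goal
goal.goal([-.071,-.0006,.1616],goal.V)
shot('wrist','wrist7');intool('wrist7')
for n in('top','side'):
    p,d,K=shot(n,n+'7');f,cx,cy,T=K
    s=ctrl.state();Rw=R.from_quat(s['orientation'])
    pr=lambda X:(lambda q:(q[0]/q[2]*f+cx,q[1]/q[2]*f+cy))(T[:3,:3].T@(X-T[:3,3]))
    u,v=pr(goal.V);print(n,u,v)
    c0,r0=int(u)-45,int(v)-40
    im=cv2.resize(p[r0:r0+80,c0:c0+110,::-1],None,fx=7,fy=7,interpolation=2)
    for X in [goal.V]+[s['tool_pos']+Rw.apply([a,-.0006,.1616]) for a in(-.1135,-.026,.0288)]:
        u,v=pr(X);cv2.circle(im,(int((u-c0+.5)*7),int((v-r0+.5)*7)),4,(255,0,255),1)
    cv2.imwrite('pics/'+n+'7c.png',im)
E
```

```text
time_s: 9.05
tool_pos: [0.5561, -0.061, 0.3352]
orientation: [0.725, 0.688, 0.001, 0.001]
wrist_force: [0.1, -0.2, -0.7]
gripper_width: 0.0089
tcp goal [ 0.5559 -0.0604  0.3326]
rows [ 0.0006 -0.0003  0.0026] [ 0.0035  0.0001 -0.0002] now [ 0.5561 -0.061   0.3352] 9.05
wrist7 -0.025 164 0.1559 0.0046 | wrist7 -0.015 167 0.1558 0.0046 | wrist7 -0.005 183 0.1558 0.0045 | wrist7 0.005 182 0.1557 0.0044 | wrist7 0.015 205 0.1558 0.0047 | wrist7 0.025 107 0.1569 0.0047 | [-0.0258 -0.0065  0.1361] [0.0286 0.0052 0.1617]
top 294.95575289938876 209.85962134500897
side 276.34033510046277 168.90073684151764
```

View pics/top7c.png

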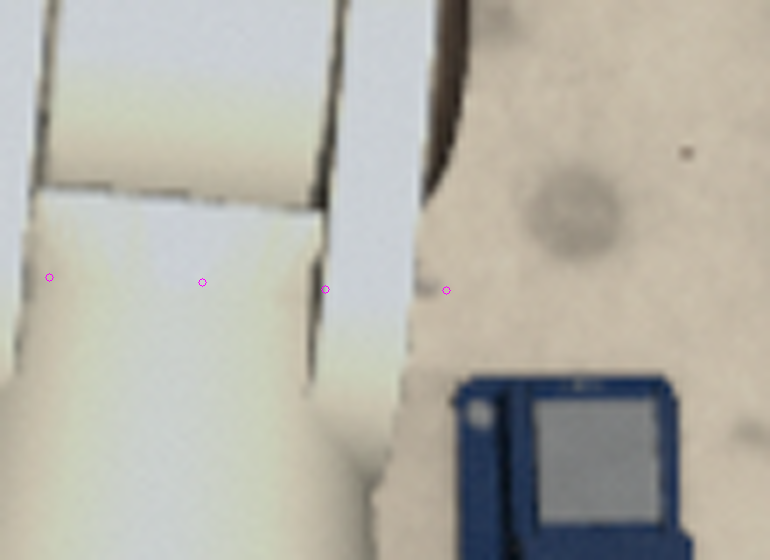

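View pics/side7c.png

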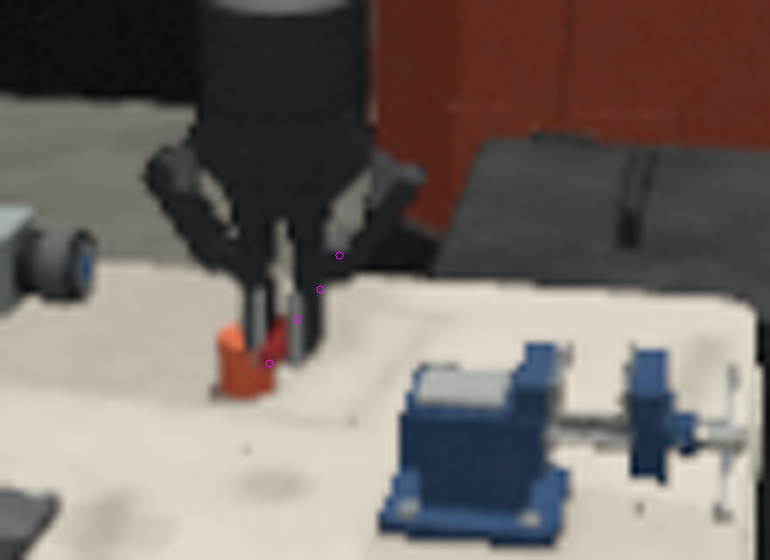

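```bash
python3 -m handwheel '[[0,0,0,0,0,0,-1],[0,0,0,0,0,0,-1],[0,0,0,0,0,0,-1]]'
python3 - <<'E'
from ana import *
import goal
from scipy.optimize import least_squares
zs=[]
for i in range(4):
    p,d,K=shot('side','side8%d'%i);s=ctrl.state();zs.append(s['tool_pos']);zq=s['orientation']
    h=cv2.cvtColor(p,cv2.COLOR_RGB2HSV);m=red(p);b=np.zeros(m.shape,bool);b[160:190,264:278]=1
    m&=b;v,u=np.nonzero(m);P=pts('s',d,m,K)
    q=(P-s['tool_pos'])@R.from_quat(s['orientation']).as_matrix()
    print(len(u),u.min(),u.max(),v.min(),v.max(),np.median(P,0).round(4),q.min(0).round(4),q.max(0).round(4))
print(np.array(zs).round(4)); print(R.from_quat(zq).as_matrix().round(4))
cv2.imwrite('pics/s8.png',cv2.resize(p[150:195,255:300,::-1],None,fx=12,fy=12,interpolation=0))
goal.goal([-.071,-.0006,.1616],goal.V)
E
```

```text
time_s: 9.5
tool_pos: [0.556, -0.0615, 0.3335]
orientation: [0.726, 0.688, 0.0, 0.0]
wrist_force: [-0.1, 0.4, -1.2]
gripper_width: 0.0089
17 267 271 175 181 [ 0.5574 -0.0374  0.1748] [-0.3108 -0.0051  0.1541] [0.0311 0.0966 0.3161]
17 267 271 175 181 [ 0.5578 -0.0393  0.1745] [-0.3087 -0.0045  0.1549] [0.0291 0.0948 0.317 ]
18 267 271 175 181 [ 0.5577 -0.0411  0.176 ] [-0.3083 -0.0047  0.1549] [0.029  0.0917 0.3168]
18 267 271 175 181 [ 0.5576 -0.0413  0.1765] [-0.3052 -0.0059  0.1548] [0.0282 0.0944 0.3153]
[[ 0.556  -0.0614  0.3334]
 [ 0.556  -0.0614  0.3334]
 [ 0.556  -0.0614  0.3334]
 [ 0.556  -0.0614  0.3333]]
[[ 5.300e-02  9.986e-01  9.000e-04]
 [ 9.986e-01 -5.300e-02 -0.000e+00]
 [ 0.000e+00  9.000e-04 -1.000e+00]]
tcp goal [ 0.5559 -0.0604  0.3326]
rows [ 0.001  -0.0002  0.0007] [ 0.0009 -0.     -0.0006] now [ 0.556  -0.0614  0.3333] 9.7
```

View pics/s8.png

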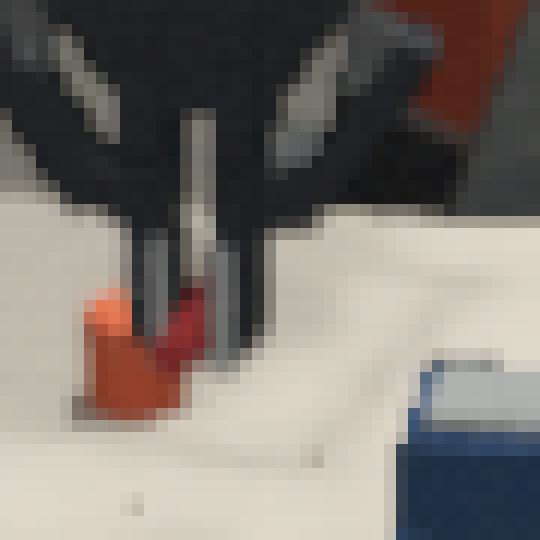

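View pics/wrist7.png

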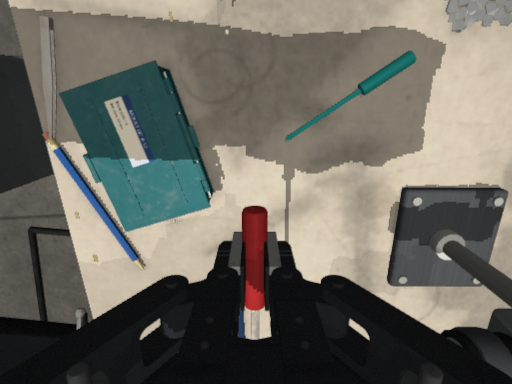

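```bash
python3 - <<'E'
from ana import *
for n in('wrist6','wrist7','top1','side1'):
    p,d,K=L(n);P=pts(n,d,np.ones(d.shape,bool),K);v,u=np.nonzero(d>0);c=p[v,u].astype(int)
    t=P[(abs(P[:,0]-.6)<.03)&(abs(P[:,1]+.02)<.06)];b=P[(abs(P[:,0]-.765)<.06)&(abs(P[:,1]+.142)<.06)&(abs(P[:,2]-.014)<.006)&(c.max(1)<95)]
    print(n,'table',np.median(t[:,2]).round(4),'base',np.median(b[:,2]).round(4),cv2.minAreaRect(b[:,:2].astype(np.float32)*1000))
E
```

```text
wrist6 table 0.0009 base 0.0134 ((765.1173095703125, -142.16920471191406), (116.82845306396484, 107.78280639648438), 86.68122100830078)
wrist7 table 0.2224 base 0.0135 ((765.4078369140625, -142.53318786621094), (117.67147827148438, 108.97147369384766), 86.5904312133789)
top1 table 0.0014 base 0.0151 ((766.9653930664062, -143.52737426757812), (116.58250427246094, 106.82842254638672), 87.16763305664062)
side1 table -0.0005 base 0.0131 ((764.7442626953125, -135.21188354492188), (103.8170166015625, 110.01171875), 89.06641387939453)
```

```bash
python3 -m handwheel '[[0.001,0,0.001,0.001,0,-0.0005,-1],[0.001,0,0.001,0.001,0,-0.0005,-1],[0.001,0,0.001,0.001,0,-0.0005,-1],[0.001,0,0.001,0.001,0,-0.0005,-1]]'
python3 - <<'E'
import goal
goal.goal([-.071,-.0006,.1616],goal.V)
E
```

```text
time_s: 10.1
tool_pos: [0.5561, -0.0604, 0.3324]
orientation: [0.725, 0.688, 0.0, -0.0]
wrist_force: [1.3, -0.5, -0.4]
gripper_width: 0.0091
tcp goal [ 0.5559 -0.0604  0.3326]
rows [-0.0001 -0.0002 -0.0002] [ 0.     -0.     -0.0001] now [ 0.5561 -0.0604  0.3324] 10.1
```

```bash
python3 -m handwheel '[[0,0,0,0,0,0,-1],[0,0,0,0,0,0,-1],[0,0,0,0,0,0,-1],[0,0,0,0,0,0,-1]]'
python3 - <<'E'
from ana import *
import goal
shot('wrist','wrist9');intool('wrist9');goal.goal([-.071,-.0006,.1616],goal.V)
p,d,K=shot('side','side9')
for t in('marker_mid','pencil_mid'):
    for o in ctrl.outline_of(t,'side')[:1]: print(t,o['confidence'],np.round(o['rect'],1),np.median(pts('s',d,o['mask'],K),0).round(3))
print(np.abs(ctrl.state()['joint_velocities']).max())
ctrl.close_job()
E
```

```text
time_s: 10.5
tool_pos: [0.556, -0.0604, 0.3324]
orientation: [0.725, 0.688, 0.0, 0.0]
wrist_force: [0.1, -0.0, 0.4]
gripper_width: 0.0089
wrist9 -0.025 161 0.1559 0.0047 | wrist9 -0.015 171 0.1558 0.0046 | wrist9 -0.005 178 0.1558 0.0045 | wrist9 0.005 184 0.1557 0.0044 | wrist9 0.015 199 0.1558 0.0047 | wrist9 0.025 114 0.1569 0.0047 | [-0.0263 -0.0065  0.1365] [0.0285 0.0052 0.1649]
tcp goal [ 0.5559 -0.0604  0.3326]
rows [-0.     -0.0002 -0.0002] [ 0.0001  0.     -0.0002] now [ 0.556  -0.0604  0.3324] 10.55
marker_mid 0.69 [304.1 267.2  22.5  28.2] [0.417 0.219 0.045]
pencil_mid 0.44 [253.4 259.   26.6  32.3] [0.555 0.188 0.036]
0.0019915091410553963
the job is handed in; nothing more can be done
```

The red-handled file is held in the air with the middle of its blade at my measured view point, handle to the lens's +y side. I handed the job in at about 10.7 s. My first grip caught only the top of the handle, so I reopened, went 7 mm lower and closed again. I then lifted the file and raised the grip to 100 N.

**Position:** the arm was still, and the tool was within 0.3 mm of the pose worked out for the view point. Overall accuracy depends on the camera calibration, about 2 mm.

**Grip and level:** the handle had not slipped in the jaws since the lift and was level to about 0.2°. The gripper reads 8.9 mm on the 12.6 mm handle; I took that as give in the pads.

**Surroundings:** the marker and pencil were still on their ribs in the last side view. The plug was standing in a picture about a second earlier. The wrist force stayed near zero, and nothing came near the camera or its stand.

**Disagreements between checks:**
- **Camera stand's angle:** the wrist and top views put it at −2.8 to −3.4°, the side view at −1 to −2°. I used −3°.
- **Blade position:** the arm hid the blade from the top and side cameras. I worked out its middle from the handle's measured position and the given lengths, not by seeing the blade.

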